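# Unstack the microscope column parts onto their parking plates

## Task

The four parts of a dismantled microscope column are piled up on the optical table. Take the pile apart one part at a time from the top down, and set each part upright in the middle of the white plate whose black mark has the shape and size of its foot, with the two square-footed parts turned square to their marks. Lower the parts gently rather than letting them fall, never tip them, and leave the standing post and the screwdriver where they are.

Things in the scene. Friction and masses are not known exactly. Their poses are not given: they have to be found in the camera images.
- tube_mid (a point): top part of the pile: upright dark steel round tube, 26 mm diameter, 40 mm high, flat ends, loose, about 80 g. The point is its centre, half-way up; z is its axis, up.
- cube_mid (a point): second part from the top: aluminium cube, 36 x 36 x 36 mm, with round black ports, loose, about 100 g. The point is its centre; z up, x and y square to its side faces (all four sides are alike).
- cell_mid (a point): third part from the top: black round lens cell, 54 mm diameter, 32 mm high, glass in its flat top, loose, about 140 g. The point is its centre, half-way up; z is its axis, up.
- riser_mid (a point): bottom part of the pile, standing on the table: square aluminium riser block 62 x 62 mm, 32 mm high, loose, about 300 g. The point is its centre, half-way up; z up, x and y square to its side faces (all four sides are alike).
- plate_tube_top (a point): fixed white square plate 90 x 90 mm, 6 mm thick, with a flat black rubber mark in its middle: a small round one, 26 mm diameter (for the tube). The point is the middle of the mark on the plate's upper face (6 mm over the table); z up, x and y along the plate's sides.
- plate_cube_top (a point): fixed white square plate 90 x 90 mm, 6 mm thick, with a flat black rubber mark in its middle: a small square one, 36 mm wide, square with the plate's sides (for the cube). The point is the middle of the mark on the plate's upper face (6 mm over the table); z up, x and y along the plate's sides.
- plate_cell_top (a point): fixed white square plate 90 x 90 mm, 6 mm thick, with a flat black rubber mark in its middle: a large round one, 54 mm diameter (for the lens cell). The point is the middle of the mark on the plate's upper face (6 mm over the table); z up, x and y along the plate's sides.
- plate_riser_top (a point): fixed white square plate 90 x 90 mm, 6 mm thick, with a flat black rubber mark in its middle: a large square one, 62 mm wide, square with the plate's sides (for the riser block). The point is the middle of the mark on the plate's upper face (6 mm over the table); z up, x and y along the plate's sides.
- post_mid (a point): bystander, not to be moved: upright steel post, 13 mm diameter on a round foot of 40 mm diameter, 75 mm high in all, loose on the table. The point is half-way up its axis.
- driver_grip (a point): bystander, not to be moved: screwdriver 170 mm long lying on the table. The point is on its black handle; x points along it towards the blade.
Mind the look-alikes: they are no part of the job. What is shaped like the part that bears cube_mid but turquoise or yellow is not meant. Leave any orange look-alike of the part that bears plate_riser_top alone.

How it is judged:
By the outcome, as a careful person would: the job done as asked, in the order asked, and still so for the second after the job is handed in, with the robot touching nothing.
It also fails if it takes over 109 s, if anything falls off the work surface, if the arm or the gripper's body presses on something with over 40 N, if the wrist force passes 120 N, or if a joint passes its speed limit or range.

## Robot

A 6-joint arm with a two-finger parallel gripper is mounted at the origin on the work surface. World frame = base frame: x ahead of the robot, y to its left, z up, the work surface at z = 0. Lengths are in m, angles in rad, forces in N, time in s.
With the tool pointing down it reaches from about 0.3 to 0.775 m from the base axis. Payload 14.6 kg.
Tool frame: the origin (TCP) lies midway between the tips of the shut fingers; the grasp point (between the pads) lies 19 mm behind it (arm.tcp_to_grasp is the distance from the TCP to the grasp point, in m); z points along the fingers, y is the line along which they close (so a half turn about z gives the same grasp; the last joint's range is limited). The gripper opens to 85 mm and grips with 20 to 120 N. Pads are 22 mm wide; open, the fingers measure 114 mm over their backs; the gripper's body (76 mm by 85 mm) begins 54 mm behind the grasp point. The pads swing forward as they close: fully open they stand 13 mm farther back than shut.
Start: joints at [1.06, 0.3, 1.521, -0, 1.321, -0.067], TCP at [0.236, 0.497, 0.231] pointing down, gripper open.
Joint ranges: [-3.03, 3.03], [-0.79, 2.21], [0.23, 2.52], [-1.04, 4.18], [0, 3.07], [-2.55, 2.55]. Speed limits (rad/s): [2.22, 2.22, 2.57, 3.14, 3.14, 3.14].

## Interface

Orientations are given as a rotation vector (axis times angle).
In Python, from rig import get_obs, read_camera, get_calibration, arm, spotter gives the robot as it stands.
- The arm moves only by the shell command python3 -m crank 'ROWS' [OPENING] [FORCE]. ROWS is JSON, a list of rows, each an object of numbers: "x", "y", "z": the shift along the world's x, y, z in units of 0.3 m (1.0 is 0.3 m); "rx", "ry", "rz": the turn, a rotation vector about the world's x, y, z in units of 360 degrees (1.0 is 360 degrees). A call has 1 to 5 rows; each row is the pose to reach, as a shift and turn from the pose commanded when the call began, turning the shorter way round; what a row does not reach only later rows make up. A row lasts 1/10 s, in which the tool goes at most 50 mm and 8.59 degrees, less where a joint would pass 70% of its speed; a pose out of reach is approached as far as the arm can. A call with a number of a shift or a turn outside -1 to 1 is refused whole. A call with a gripper value outside its range is refused whole. OPENING is the closure, from -1 (fully open) to 1 (shut), so that 0 is half open, set as the call begins (- or left out, the last holds). The fingers move at their own pace and stop on an object; FORCE is the grip in N (left out, the last holds). Time passes only in rows, so rows that repeat a pose let the fingers close. It gives the time, the measured TCP pose, the force, the opening and the grip force at its end, in the units of the state.
- get_obs(): the state, without advancing time (a new reading comes with each control period).
- read_camera(name): name is "side" or "top" or "wrist"; returns the picture (480x640x3 uint8, blue, green, red); there is no depth.
- get_calibration(name): a dict with "vertical_fov" (degrees; the focal length in pixels is half the picture's height over the tangent of half this angle, whatever the lens; pixels are square), "cx", "cy" (the principal point, pixels), "eye" and "rotation" of the camera in the world; the wrist camera has in their place "T_tool_cam" (4x4, takes a point from camera to tool coordinates, whose origin is the TCP and whose axes are the flange's). Camera axes: x right, y down, z forward; pixel columns grow to the right and rows downward; lengths in m; the calibration is good to about 2 mm. A picture is of the moment at which its call begins: read the wrist's pose just before it. get_calibration takes no time and is no camera call.
- arm.hand_in(): hands the job in; it is judged then, once.
Trained networks look in the newest picture that a camera, given by its name, has taken for a name from the list of things; names that differ only in an ending like _2 or _b are one class to them, and where a whole thing is asked for, a point or a joint stands for the part that bears it (a point fixed in the world has none). Each returns a list of dicts, best first, with "confidence" (0 to 1); they miss things now and then, are a little off and sometimes report something else, mostly with a low value. They report only what shows in the picture. A call takes as long as a camera call. They do not tell look-alikes from the thing itself.
- spotter.silhouettes(camera, target): "mask" (480x640 bool, what is visible of it) and "centre" ([column, row] in pixels, amid what is visible of it).
The state is a dict: "clock": time; "joint_pos": joint angles; "joint_vel": joint speeds; "joint_torque": joint torques, N m; "position": TCP position; "tcp_rot": TCP orientation; "wrist_force": force on the tool from outside, world axes, zero at the start; "wrist_torque": the same for the moment, N m; "finger_gap": opening from 0.0 (shut) to 1.0 (fully open); "finger_force": force on a finger pad.
Only numpy, scipy, OpenCV 4.12 (cv2) and the standard library are available. Lean on these libraries where they do the work, as an engineer would, in place of code of your own. Each camera call takes 0.05 s, during which the arm holds its last target. There are 200 camera calls.

## Working session

There is one attempt and no reset: what is moved stays moved. The work goes in short steps, Python scripts to look and compute and a shell command to move; the robot and the scene stay as the last step left them, time stands still between calls to the robot, and variables do not carry over. Pictures are saved under pics/ and viewed, at most 14 in all, crops included, and the job is handed in when it is done.

```bash
mkdir -p pics; ls
python3 - <<'E'
from rig import *
import cv2
o=get_obs();print(o)
for c in("top","side"):
    cv2.imwrite(f"pics/{c}0.png",read_camera(c));print(c,get_calibration(c))
print(get_calibration("wrist"))
E
```

```text
pics
{'clock': 0.0, 'joint_pos': array([ 1.06037097e+00,  3.00476684e-01,  1.52158545e+00,  3.43205464e-05,
        1.32067102e+00, -6.66033972e-02]), 'joint_vel': array([ 0.00025087,  0.00026777,  0.0019513 , -0.00011845,  0.0002813 ,
       -0.00161136]), 'joint_torque': array([-3.02746528e-03, -5.43493330e+01, -3.61782682e+01, -2.51686806e-04,
        4.08795197e-03, -2.63850961e-05]), 'position': array([0.23605251, 0.49651707, 0.2307164 ]), 'tcp_rot': array([-6.91380658e-01, -3.06420548e+00,  1.70239272e-03]), 'wrist_force': array([ 0.05104182, -0.44245981,  0.17882823]), 'wrist_torque': array([-0.02480542, -0.01176342, -0.0306332 ]), 'finger_force': 0.0, 'finger_gap': 0.9993903650856256}
top {'vertical_fov': 52.91526629415914, 'cx': 328.35008710541814, 'cy': 237.99957862273016, 'eye': array([0.44961978, 0.00358855, 0.97503807]), 'rotation': array([-2.11277325,  2.16214377, -0.17293739])}
side {'vertical_fov': 47.488532409930166, 'cx': 318.807955711282, 'cy': 246.20768560675089, 'eye': array([ 0.54155217, -0.95909595,  1.03547941]), 'rotation': array([-2.33188588,  0.06731333, -0.01975076])}
{'vertical_fov': 62.967944902335475, 'cx': 320.61506656853027, 'cy': 245.54729889344367, 'T_tool_cam': array([[-5.37607890e-04, -9.63734156e-01, -2.66863612e-01,
         6.76063246e-02],
       [ 9.99999669e-01, -3.54918711e-04, -7.32810387e-04,
        -4.95288339e-04],
       [ 6.11519511e-04, -2.66863917e-01,  9.63734027e-01,
        -1.43085338e-01],
       [ 0.00000000e+00,  0.00000000e+00,  0.00000000e+00,
         1.00000000e+00]])}
```

View pics/top0.png

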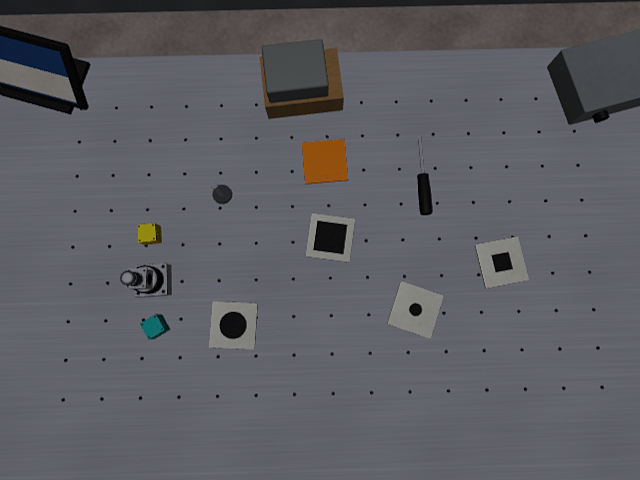

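View pics/side0.png

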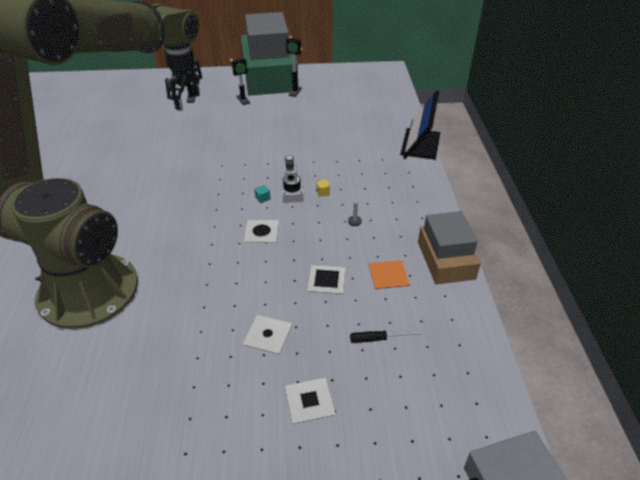

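The top view shows the pile near (150,280) with the tube top at (127,279), the plates for riser (330,238), cell (233,325), tube (415,310) and cube (502,262), the post at (222,194) and the driver at (425,194). The side view agrees. Next I measure.

```bash
cat > h.py <<'E'
import numpy as np, cv2
from scipy.spatial.transform import Rotation as R
from rig import *
def cam(name,o=None):
    c=get_calibration(name); f=240/np.tan(np.radians(c["vertical_fov"])/2)
    if name=="wrist":
        o=o or get_obs(); T=c["T_tool_cam"]; A=R.from_rotvec(o["tcp_rot"]).as_matrix()
        return f,c["cx"],c["cy"],A@T[:3,:3],o["position"]+A@T[:3,3]
    return f,c["cx"],c["cy"],R.from_rotvec(c["rotation"]).as_matrix(),np.array(c["eye"])
def toplane(K,uv,z):
    f,cx,cy,M,e=K; uv=np.atleast_2d(uv).astype(float)
    d=np.c_[(uv-[cx,cy])/f,np.ones(len(uv))]@M.T
    return (e+d*((z-e[2])/d[:,2:]))[:,:2]
def topix(K,P):
    f,cx,cy,M,e=K; q=(np.atleast_2d(P)-e)@M; return q[:,:2]/q[:,2:]*f+[cx,cy]
def contour(m):
    c=max(cv2.findContours(m.astype(np.uint8),cv2.RETR_EXTERNAL,cv2.CHAIN_APPROX_NONE)[0],key=cv2.contourArea); return c[:,0]
def rect(K,m,z):
    p=toplane(K,contour(m),z); (c,s,a)=cv2.minAreaRect((p*1000).astype(np.float32)); return np.round(c,1),np.round(s,1),round(((a+45)%90)-45,1)
E
python3 - <<'E'
from h import *
im=read_camera("top");K=cam("top")
h=cv2.cvtColor(im,cv2.COLOR_BGR2HSV)
w=((h[...,2]>165)&(h[...,1]<45)).astype(np.uint8)
for c in cv2.findContours(w,cv2.RETR_EXTERNAL,cv2.CHAIN_APPROX_NONE)[0]:
    if 1000<cv2.contourArea(c)<4000:
        m=np.zeros_like(w);cv2.drawContours(m,[c],-1,1,-1);r=rect(K,m,.006)
        k=m*(h[...,2]<90); print("plate",r,"mark",rect(K,k,.006))
for t,z in (("tube_mid",.14),("cube_mid",.1),("cell_mid",.064),("riser_mid",.032),("post_mid",.075),("driver_grip",.01)):
  for n in("top","side"):
    r=spotter.silhouettes(n,t)if n=="top" or read_camera(n) is not None else 0
    for d in r[:4]: print(t,n,round(d["confidence"],2),d["centre"],rect(cam(n),d["mask"],z), d["mask"].sum())
E
python3 - <<'E'
import cv2
a=cv2.imread("pics/top0.png")[230:350,80:240];b=cv2.imread("pics/side0.png")[140:220,230:350]
import numpy as np
cv2.imwrite("pics/crop.png",np.vstack([cv2.resize(a,(480,360),interpolation=2),cv2.resize(b,(480,320)[:2],interpolation=2)])[:600] if 0 else np.hstack([cv2.resize(a,(400,300),interpolation=2),cv2.resize(b,(400,300),interpolation=2)]))
E
```

```text
tube_mid top 0.57 [130.9, 277.0] (array([524., 345.]), array([38.7, 26. ]), -1.3) 296
tube_mid side 0.53 [288.3, 165.6] (array([521.5, 322.4]), array([73.9, 23. ]), -1.2) 138
cube_mid top 0.94 [148.9, 234.9] (array([608.6, 331.8]), array([38. , 44.3]), 1.9) 461
cube_mid top 0.86 [142.6, 277.3] (array([526. , 343.3]), array([41.3, 43.6]), 2.0) 314
cube_mid top 0.74 [155.7, 322.6] (array([440.7, 315.3]), array([39.5, 45.1]), 28.7) 536
cube_mid top 0.7 [423.6, 188.8] (array([ 690.6, -178.3]), array([116.,  23.]), 2.9) 550
cube_mid side 0.75 [324.6, 190.4] (array([612.7, 257.6]), array([68.8, 36.6]), -2.9) 195
cube_mid side 0.72 [291.9, 178.0] (array([522.6, 322. ]), array([77.1, 34.9]), -1.4) 157
cube_mid side 0.47 [265.3, 193.9] (array([442.8, 239.3]), array([41.7, 80.1]), 1.8) 226
cell_mid top 0.91 [154.3, 278.4] (array([527.3, 338.7]), array([50.8, 55.3]), -5.2) 420
cell_mid side 0.6 [374.7, 334.7] (array([ 687.8, -236.1]), array([92.7, 30. ]), 0.7) 455
cell_mid side 0.56 [290.2, 183.9] (array([523. , 323.9]), array([71.5, 50.4]), -0.4) 183
riser_mid top 0.72 [165.3, 280.4] (array([529.3, 326.9]), array([34.6, 62.6]), -1.8) 374
riser_mid top 0.44 [232.6, 325.8] (array([439.7, 188.9]), array([91.1, 88.8]), -4.1) 2136
riser_mid side 0.63 [289.8, 196.5] (array([525.3, 329.7]), array([62.5, 97.9]), 5.5) 244
post_mid top 0.57 [220.9, 191.2] (array([689.4, 204.8]), array([42.2, 36.6]), 0.5) 342
post_mid side 0.67 [359.2, 218.8] (array([693. , 170.3]), array([105.6,  32.2]), -5.4) 194
driver_grip top 0.71 [423.9, 187.4] (array([ 736.1, -196.1]), array([169.9,  26.6]), 2.3) 623
driver_grip side 0.63 [372.4, 334.8] (array([ 709.4, -194.6]), array([127.3,  36.9]), 3.5) 524
```

View pics/crop.png

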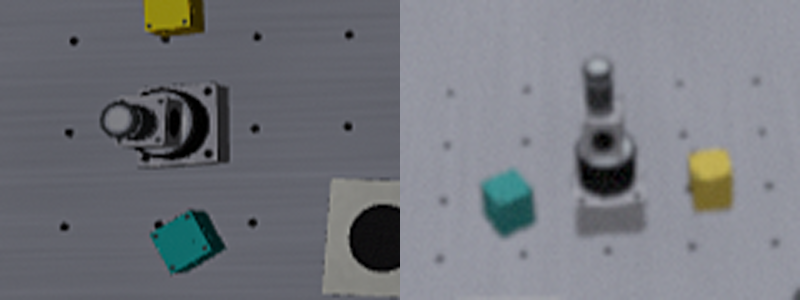

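The crop shows the pile upright and slightly staggered, with the tube top at about (128,278) in the top image. The teal and yellow look-alike cubes stand to either side, about 85 mm away in x.

Run:
```python
from h import *
im=cv2.imread("pics/top0.png");K=cam("top")
h=cv2.cvtColor(im,cv2.COLOR_BGR2HSV)
for n,(u,v) in dict(riser=(330,238),cell=(233,325),tube=(415,310),cube=(502,262)).items():
    g=h[...,2].astype(int); s=h[...,1]
    m=np.zeros(g.shape,np.uint8); m[v-36:v+37,u-36:u+37]=((g>135)&(s<50))[v-36:v+37,u-36:u+37]
    c=contour(m); f=np.zeros_like(m);cv2.fillPoly(f,[c],1); k=cv2.erode(f,np.ones((5,5)))*(g<100).astype(np.uint8)
    print(n,rect(K,f,.006),rect(K,k,.006))
print("tube top",toplane(K,[128.4,278],.14))
o=get_obs();A=R.from_rotvec(o["tcp_rot"]).as_matrix();print(A.round(3), "closing dir deg",np.degrees(np.arctan2(A[1,1],A[0,1])))
for t in("tube_mid","cube_mid","cell_mid","riser_mid"):pass
```

```text
Traceback (most recent call last):
  File "h.py", line 19, in rect
    p=toplane(K,contour(m),z); (c,s,a)=cv2.minAreaRect((p*1000).astype(np.float32)); return np.round(c,1),np.round(s,1),round(((a+45)%90)-45,1)
                ~~~~~~~^^^
  File "h.py", line 17, in contour
    c=max(cv2.findContours(m.astype(np.uint8),cv2.RETR_EXTERNAL,cv2.CHAIN_APPROX_NONE)[0],key=cv2.contourArea); return c[:,0]
ValueError: max() iterable argument is empty
```

Run:
```python
from h import *
im=cv2.imread("pics/top0.png");K=cam("top")
h=cv2.cvtColor(im,cv2.COLOR_BGR2HSV)
print([h[p[1],p[0]].tolist() for p in((330,238),(312,250),(360,270),(215,340))])
g=im.min(2)
for n,(u,v) in dict(riser=(330,238),cell=(233,325),tube=(415,310),cube=(502,262)).items():
    w=g[v-36:v+37,u-36:u+37]; t=cv2.threshold(w[w>90].reshape(-1,1),0,255,cv2.THRESH_OTSU)[0]
    m=np.zeros(g.shape,np.uint8); m[v-36:v+37,u-36:u+37]=w>t
    m=cv2.morphologyEx(m,cv2.MORPH_OPEN,np.ones((3,3)))
    f=np.zeros_like(m);cv2.fillPoly(f,[contour(m)],1); k=cv2.erode(f,np.ones((5,5)))*(g<t-45).astype(np.uint8)
    print(n,t,rect(K,f,.006),rect(K,k,.006))
print("tube top",toplane(K,[128.4,278],.14))
o=get_obs();A=R.from_rotvec(o["tcp_rot"]).as_matrix();print(A.round(3), "closing dir deg",np.degrees(np.arctan2(A[1,1],A[0,1])))
```

```text
[[150, 17, 15], [36, 10, 133], [114, 24, 106], [36, 10, 131]]
riser 113.0 (array([609.8,  -2. ]), array([89.3, 89. ]), -9.0) (array([609.4,  -1.9]), array([61.5, 60.3]), -9.1)
cell 113.0 (array([437.7, 194.7]), array([89.1, 90.2]), -3.8) (array([437.3, 194.1]), array([51.8, 50.6]), -1.3)
tube 113.0 (array([ 459.8, -167.9]), array([88.9, 90.1]), -20.3) (array([ 460.1, -167.5]), array([23.9, 23.7]), -2.9)
cube 112.0 (array([ 550.6, -347.2]), array([90.7, 89.3]), 9.1) (array([ 550.6, -347.1]), array([34.6, 35.6]), 9.9)
tube top [[0.52319243 0.34956775]]
[[-0.903  0.429 -0.   ]
 [ 0.429  0.903 -0.   ]
 [-0.    -0.    -1.   ]] closing dir deg 64.5745599935346
```

```bash
python3 -m crank '[{"x":0.13,"y":-0.06,"z":0.03,"rz":0.02},{"x":0.27,"y":-0.13,"z":0.03,"rz":0.04},{"x":0.41,"y":-0.2,"z":0.03,"rz":0.055},{"x":0.55,"y":-0.27,"z":0.03,"rz":0.07},{"x":0.69,"y":-0.35,"z":0.03,"rz":0.07}]' -1 30
python3 -m crank '[{"x":0.14,"y":-0.07},{"x":0.267,"y":-0.14},{"x":0.267,"y":-0.14},{"x":0.267,"y":-0.14}]'
cat > look.py <<'E'
import sys
from h import *
o=get_obs();K=cam("wrist",o);im=read_camera("wrist");cv2.imwrite(f"pics/{sys.argv[1]}.png",im)
A=R.from_rotvec(o["tcp_rot"]).as_matrix();print("t",o["clock"],"tcp",(o["position"]*1000).round(1),"closing",np.degrees(np.arctan2(A[1,1],A[0,1])).round(1),"tilt",A[2].round(3))
for a in sys.argv[2:]:
    t,z=a.split(",")
    for d in spotter.silhouettes("wrist",t)[:2]: print(t,round(d["confidence"],2),d["centre"],rect(K,d["mask"],float(z)),"px",d["mask"].sum())
E
python3 look.py w1 tube_mid,.14 cube_mid,.1
```

```text
t 1.05 tcp [236.1 496.7 231.3] closing 64.6 tilt [-0. -0. -1.]
cube_mid 0.77 [273.0, 415.4] (array([358.5, 399.2]), array([26.6, 12.2]), -30.5) px 232schema error: expected keys x, y, z, rx, ry, rz
schema error: expected keys x, y, z, rx, ry, rz
```

View pics/w1.png

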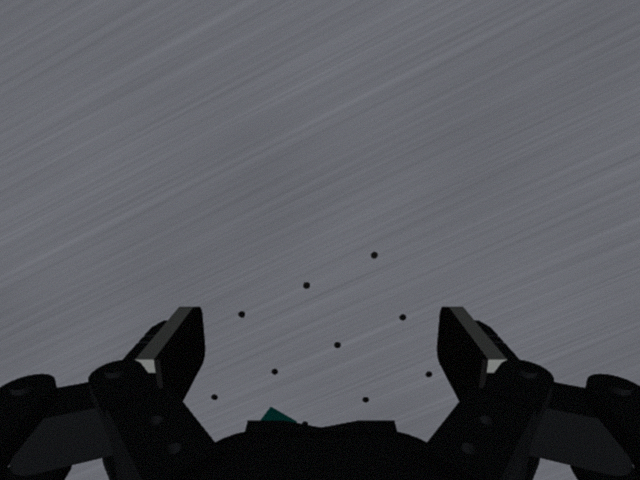

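The arm has not moved because every row needs all six keys. The picture shows bare table and the fingers at the bottom.

```bash
python3 -m crank '[{"x":0.13,"y":-0.06,"z":0.03,"rx":0,"ry":0,"rz":0.02},{"x":0.27,"y":-0.13,"z":0.03,"rx":0,"ry":0,"rz":0.04},{"x":0.41,"y":-0.2,"z":0.03,"rx":0,"ry":0,"rz":0.055},{"x":0.55,"y":-0.27,"z":0.03,"rx":0,"ry":0,"rz":0.07},{"x":0.69,"y":-0.35,"z":0.03,"rx":0,"ry":0,"rz":0.07}]' -1 30
python3 -m crank '[{"x":0.14,"y":-0.07,"z":0,"rx":0,"ry":0,"rz":0},{"x":0.267,"y":-0.14,"z":0,"rx":0,"ry":0,"rz":0},{"x":0.267,"y":-0.14,"z":0,"rx":0,"ry":0,"rz":0},{"x":0.267,"y":-0.14,"z":0,"rx":0,"ry":0,"rz":0}]'
python3 look.py w2 tube_mid,.14 cube_mid,.1
```

```text
clock: 1.7
position: [0.4447, 0.3907, 0.2404]
tcp_rot: [0.0, 3.141, 0.0]
wrist_force: [-0.1, 1.5, 0.3]
finger_gap: 0.999
finger_force: 0.0
clock: 2.1
position: [0.5236, 0.3492, 0.2398]
tcp_rot: [-0.009, -3.141, 0.0]
wrist_force: [0.2, 0.3, -0.3]
finger_gap: 1.001
finger_force: 0.0
t 2.1 tcp [523.6 349.2 239.8] closing 89.7 tilt [ 0.001 -0.    -1.   ]
tube_mid 0.79 [326.2, 238.3] (array([518.5, 352.1]), array([24.5, 32.4]), -0.3) px 1558
cube_mid 0.96 [315.1, 115.0] (array([439.8, 344.8]), array([31.1, 30. ]), 31.7) px 1997
cube_mid 0.95 [322.5, 214.4] (array([521.2, 352.5]), array([35.9, 40.2]), -0.3) px 1050
```

View pics/w2.png

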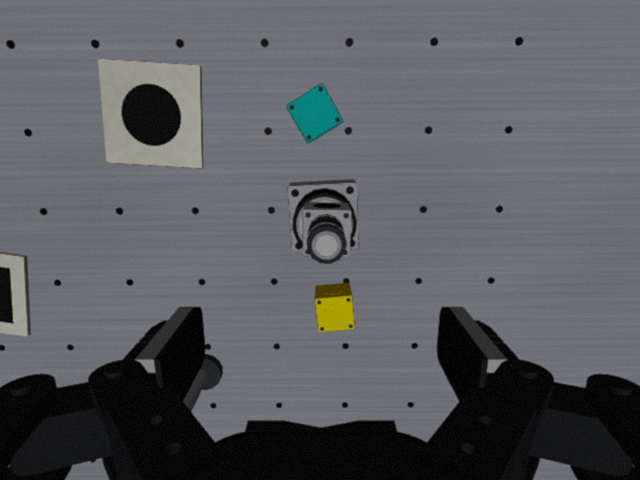

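The wrist view has the tube's top ring centred at about (326,244), the cube under it nearly square to the picture, and the cell and riser behind.

```bash
cat > tt.py <<'E'
from h import *
o={"position":np.array([.5236,.3492,.2398]),"tcp_rot":np.array([-0.009,-3.141,0])}
K=cam("wrist",o)
print("tube top",toplane(K,[[326.5,244],[308,244],[345,244],[326.5,226],[326.5,262]],.14))
E
python3 tt.py
python3 -c "
import cv2
cv2.imwrite('pics/c2.png',cv2.resize(cv2.imread('pics/w2.png')[170:270,270:380],(660,600),interpolation=2))"
```

```text
tube top [[0.52190862 0.35239579]
 [0.52183491 0.34051212]
 [0.52198233 0.36427916]
 [0.51007633 0.35242268]
 [0.5340445  0.3523682 ]]
```

View pics/c2.png

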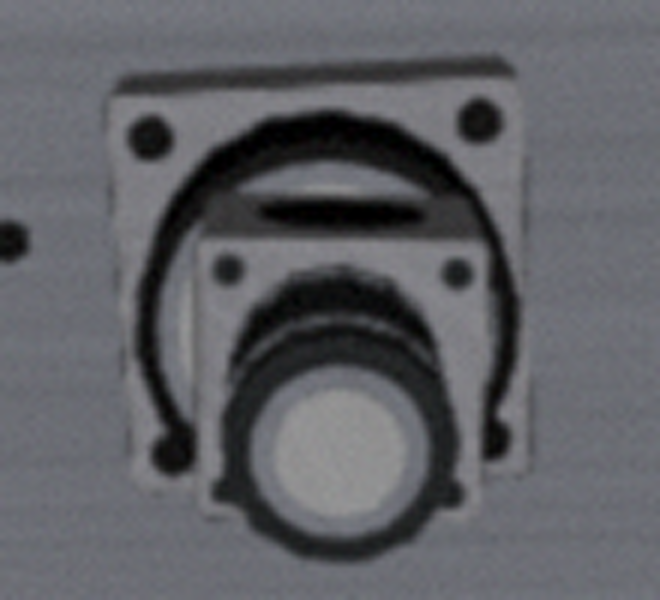

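```bash
python3 -m crank '[{"x":-0.005,"y":0.011,"z":-0.15,"rx":0,"ry":0,"rz":0},{"x":-0.005,"y":0.011,"z":-0.29,"rx":0,"ry":0,"rz":0},{"x":-0.005,"y":0.011,"z":-0.4,"rx":0,"ry":0,"rz":0},{"x":-0.005,"y":0.011,"z":-0.452,"rx":0,"ry":0,"rz":0},{"x":-0.005,"y":0.011,"z":-0.452,"rx":0,"ry":0,"rz":0}]' 0 30
python3 -m crank '[{"x":0,"y":0,"z":0,"rx":0,"ry":0,"rz":0},{"x":0,"y":0,"z":0,"rx":0,"ry":0,"rz":0},{"x":0,"y":0,"z":0,"rx":0,"ry":0,"rz":0},{"x":0,"y":0,"z":0,"rx":0,"ry":0,"rz":0},{"x":0,"y":0,"z":0,"rx":0,"ry":0,"rz":0}]' 1 30
python3 -m crank '[{"x":0,"y":0,"z":0,"rx":0,"ry":0,"rz":0},{"x":0,"y":0,"z":0,"rx":0,"ry":0,"rz":0},{"x":0,"y":0,"z":0,"rx":0,"ry":0,"rz":0}]'
```

```text
clock: 2.75
position: [0.5207, 0.3532, 0.1033]
tcp_rot: [-0.005, -3.139, 0.002]
wrist_force: [0.0, 0.1, 0.4]
finger_gap: 0.501
finger_force: 0.0
clock: 3.25
position: [0.5224, 0.3535, 0.1066]
tcp_rot: [0.006, 3.139, 0.003]
wrist_force: [-1.5, 1.2, 7.2]
finger_gap: 0.297
finger_force: 31.6
clock: 3.55
position: [0.5224, 0.3535, 0.1066]
tcp_rot: [0.006, 3.139, 0.003]
wrist_force: [-1.1, 0.6, 7.2]
finger_gap: 0.295
finger_force: 31.6
```

```bash
python3 -m crank '[{"x":0,"y":0,"z":0.02,"rx":0,"ry":0,"rz":0},{"x":0,"y":0,"z":0.12,"rx":0,"ry":0,"rz":0},{"x":0,"y":-0.05,"z":0.2,"rx":0,"ry":0,"rz":0},{"x":-0.02,"y":-0.2,"z":0.22,"rx":0,"ry":0,"rz":0},{"x":-0.04,"y":-0.36,"z":0.22,"rx":0,"ry":0,"rz":0}]'
python3 -m crank '[{"x":-0.02,"y":-0.16,"z":0,"rx":0,"ry":0,"rz":0},{"x":-0.05,"y":-0.32,"z":0,"rx":0,"ry":0,"rz":0},{"x":-0.08,"y":-0.48,"z":0,"rx":0,"ry":0,"rz":0},{"x":-0.1,"y":-0.64,"z":0,"rx":0,"ry":0,"rz":0},{"x":-0.11,"y":-0.8,"z":0,"rx":0,"ry":0,"rz":0}]'
python3 -m crank '[{"x":-0.02,"y":-0.16,"z":0,"rx":0,"ry":0,"rz":0},{"x":-0.04,"y":-0.32,"z":0,"rx":0,"ry":0,"rz":0},{"x":-0.057,"y":-0.48,"z":0,"rx":0,"ry":0,"rz":0},{"x":-0.057,"y":-0.577,"z":0,"rx":0,"ry":0,"rz":0},{"x":-0.057,"y":-0.577,"z":0,"rx":0,"ry":0,"rz":0}]'
python3 look.py w3 plate_tube_top,.006 tube_mid,.2
```

```text
clock: 4.05
position: [0.5097, 0.2444, 0.1724]
tcp_rot: [0.004, 3.139, 0.001]
wrist_force: [1.8, -0.4, -1.1]
finger_gap: 0.294
finger_force: 30.9
clock: 4.55
position: [0.4761, 0.0032, 0.1715]
tcp_rot: [0.006, 3.14, -0.0]
wrist_force: [1.4, -0.7, -0.6]
finger_gap: 0.296
finger_force: 30.9
clock: 5.05
position: [0.4593, -0.1712, 0.1713]
tcp_rot: [0.012, 3.141, -0.001]
wrist_force: [0.1, 0.1, -0.4]
finger_gap: 0.294
finger_force: 30.9
t 5.05 tcp [ 459.3 -171.2  171.3] closing 89.6 tilt [-0.001 -0.001 -1.   ]
tube_mid 0.69 [319.4, 340.1] (array([ 454.9, -171.5]), array([26.1, 41.5]), -2.0) px 7403
```

View pics/w3.png

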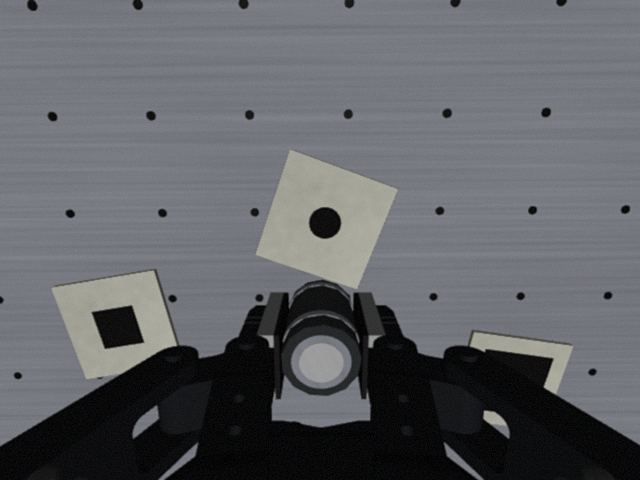

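The tube sits upright in the fingers, with its top at about (320,361). The round mark is fully visible at (325,222) and the cube's mark at (118,327).

Run:
```python
from h import *
o=get_obs();K=cam("wrist",o);g=cv2.imread("pics/w3.png").min(2)
for (a,b,c,d) in((195,250,300,350),(290,360,85,150)):
    m=np.zeros_like(g);m[a:b,c:d]=g[a:b,c:d]<70;print(rect(K,m,.006))
print(toplane(K,[320.5,361],.2047))
```

```text
(array([ 457.6, -165.1]), array([24.9, 24.6]), -0.3)
(array([ 549.4, -344.1]), array([35.4, 35.4]), 9.6)
[[ 0.45979477 -0.1682321 ]]
```

Run:
```python
from h import *
o=get_obs();print(o["position"],o["clock"]);o["position"]=np.array([.4593,-.1712,.1713]);K=cam("wrist",o);g=cv2.imread("pics/w3.png").min(2)
for (a,b,c,d) in((195,250,300,350),(290,360,85,150)):
    m=np.zeros_like(g);m[a:b,c:d]=g[a:b,c:d]<70;print(rect(K,m,.006))
print(toplane(K,[320.5,361],.2047))
```

```text
[ 0.45962812 -0.16762862  0.1709413 ] 5.2
(array([ 457.3, -168.7]), array([24.9, 24.6]), -0.3)
(array([ 549.3, -347.9]), array([35.5, 35.5]), 9.6)
[[ 0.45968984 -0.17180469]]
```

```bash
python3 -m crank '[{"x":-0.003,"y":-0.001,"z":-0.15,"rx":0,"ry":0,"rz":0},{"x":-0.003,"y":-0.001,"z":-0.3,"rx":0,"ry":0,"rz":0},{"x":-0.003,"y":-0.001,"z":-0.44,"rx":0,"ry":0,"rz":0},{"x":-0.003,"y":-0.001,"z":-0.5,"rx":0,"ry":0,"rz":0},{"x":-0.003,"y":-0.001,"z":-0.51,"rx":0,"ry":0,"rz":0}]'
python3 -m crank '[{"x":0,"y":0,"z":-0.004,"rx":0,"ry":0,"rz":0},{"x":0,"y":0,"z":-0.008,"rx":0,"ry":0,"rz":0},{"x":0,"y":0,"z":-0.012,"rx":0,"ry":0,"rz":0},{"x":0,"y":0,"z":-0.012,"rx":0,"ry":0,"rz":0}]'
```

```text
clock: 5.7
position: [0.4579, -0.1668, 0.0158]
tcp_rot: [-0.004, -3.138, -0.003]
wrist_force: [-0.2, 0.4, 0.0]
finger_gap: 0.296
finger_force: 30.9
clock: 6.1
position: [0.4591, -0.1685, 0.0148]
tcp_rot: [0.006, 3.14, -0.001]
wrist_force: [0.4, -0.1, 0.0]
finger_gap: 0.295
finger_force: 30.9
```

```bash
for i in 1; do python3 -m crank '[{"x":0,"y":0,"z":-0.004,"rx":0,"ry":0,"rz":0},{"x":0,"y":0,"z":-0.004,"rx":0,"ry":0,"rz":0},{"x":0,"y":0,"z":-0.004,"rx":0,"ry":0,"rz":0}]'; python3 -m crank '[{"x":0,"y":0,"z":-0.004,"rx":0,"ry":0,"rz":0},{"x":0,"y":0,"z":-0.004,"rx":0,"ry":0,"rz":0},{"x":0,"y":0,"z":-0.004,"rx":0,"ry":0,"rz":0}]'; done
```

```text
clock: 6.4
position: [0.4588, -0.1684, 0.0129]
tcp_rot: [0.006, 3.142, -0.0]
wrist_force: [-0.0, -0.4, -0.9]
finger_gap: 0.297
finger_force: 30.9
clock: 6.7
position: [0.4589, -0.1685, 0.0125]
tcp_rot: [0.006, 3.141, -0.0]
wrist_force: [-6.0, 2.1, 14.6]
finger_gap: 0.293
finger_force: 32.4
```

```bash
python3 -m crank '[{"x":0,"y":0,"z":0.004,"rx":0,"ry":0,"rz":0},{"x":0,"y":0,"z":0.004,"rx":0,"ry":0,"rz":0},{"x":0,"y":0,"z":0.004,"rx":0,"ry":0,"rz":0}]'
python3 -m crank '[{"x":0,"y":0,"z":0,"rx":0,"ry":0,"rz":0},{"x":0,"y":0,"z":0,"rx":0,"ry":0,"rz":0},{"x":0,"y":0,"z":0,"rx":0,"ry":0,"rz":0},{"x":0,"y":0,"z":0,"rx":0,"ry":0,"rz":0}]' -0.2
python3 -m crank '[{"x":0,"y":0,"z":0.04,"rx":0,"ry":0,"rz":0},{"x":0,"y":0,"z":0.15,"rx":0,"ry":0,"rz":0},{"x":0,"y":0,"z":0.31,"rx":0,"ry":0,"rz":0},{"x":0,"y":0,"z":0.46,"rx":0,"ry":0,"rz":0},{"x":0,"y":0,"z":0.46,"rx":0,"ry":0,"rz":0}]' -1
python3 -m crank '[{"x":0,"y":0.16,"z":0.05,"rx":0,"ry":0,"rz":0},{"x":0.02,"y":0.32,"z":0.12,"rx":0,"ry":0,"rz":0},{"x":0.05,"y":0.48,"z":0.12,"rx":0,"ry":0,"rz":0},{"x":0.08,"y":0.64,"z":0.12,"rx":0,"ry":0,"rz":0},{"x":0.11,"y":0.8,"z":0.12,"rx":0,"ry":0,"rz":0}]'
python3 -m crank '[{"x":0.02,"y":0.16,"z":0,"rx":0,"ry":0,"rz":0},{"x":0.05,"y":0.32,"z":0,"rx":0,"ry":0,"rz":0},{"x":0.07,"y":0.48,"z":0,"rx":0,"ry":0,"rz":0},{"x":0.09,"y":0.64,"z":0,"rx":0,"ry":0,"rz":0},{"x":0.1,"y":0.8,"z":0,"rx":0,"ry":0,"rz":0}]'
python3 -m crank '[{"x":0.01,"y":0.14,"z":0,"rx":0,"ry":0,"rz":0},{"x":0.01,"y":0.14,"z":0,"rx":0,"ry":0,"rz":0},{"x":0.01,"y":0.14,"z":0,"rx":0,"ry":0,"rz":0},{"x":0.01,"y":0.14,"z":0,"rx":0,"ry":0,"rz":0}]'
python3 look.py w4 cube_mid,.1 cell_mid,.064 riser_mid,.032
python3 - <<'E'
import cv2
cv2.imwrite('pics/c4.png',cv2.resize(cv2.imread('pics/w4.png')[170:270,270:370],(600,600),interpolation=2))
E
```

```text
clock: 7.0
position: [0.4587, -0.1684, 0.0128]
tcp_rot: [-0.006, -3.141, -0.0]
wrist_force: [-0.5, -0.3, -0.2]
finger_gap: 0.296
finger_force: 30.9
clock: 7.4
position: [0.4587, -0.1684, 0.0129]
tcp_rot: [-0.006, -3.142, -0.0]
wrist_force: [-0.8, 0.5, 0.9]
finger_gap: 0.598
finger_force: 0.0
clock: 7.9
position: [0.4609, -0.1693, 0.1575]
tcp_rot: [0.006, 3.132, -0.007]
wrist_force: [0.5, -0.0, -1.2]
finger_gap: 0.997
finger_force: 0.0
clock: 8.4
position: [0.4917, 0.0737, 0.1879]
tcp_rot: [0.006, 3.14, 0.0]
wrist_force: [0.2, 0.5, 0.1]
finger_gap: 0.995
finger_force: 0.0
clock: 8.9
position: [0.5216, 0.3136, 0.1876]
tcp_rot: [0.006, 3.141, 0.0]
wrist_force: [0.3, -1.2, 0.0]
finger_gap: 0.999
finger_force: 0.0
clock: 9.3
position: [0.5248, 0.3527, 0.1872]
tcp_rot: [0.007, 3.142, -0.0]
wrist_force: [0.7, -0.1, 1.4]
finger_gap: 0.999
finger_force: 0.0
t 9.3 tcp [524.8 352.7 187.2] closing 89.7 tilt [-0. -0. -1.]
cube_mid 0.89 [305.9, 108.2] (array([440.9, 345.7]), array([28.7, 28.4]), 30.0) px 2709
cube_mid 0.78 [328.3, 330.3] (array([578.6, 359.1]), array([40.1, 28.7]), 5.7) px 2384
cell_mid 0.73 [311.5, 211.2] (array([517.1, 350.1]), array([43.6, 53.6]), 4.5) px 1342
riser_mid 0.77 [314.5, 194.1] (array([507.7, 350. ]), array([32.8, 61.8]), 2.1) px 1841
```

View pics/c4.png

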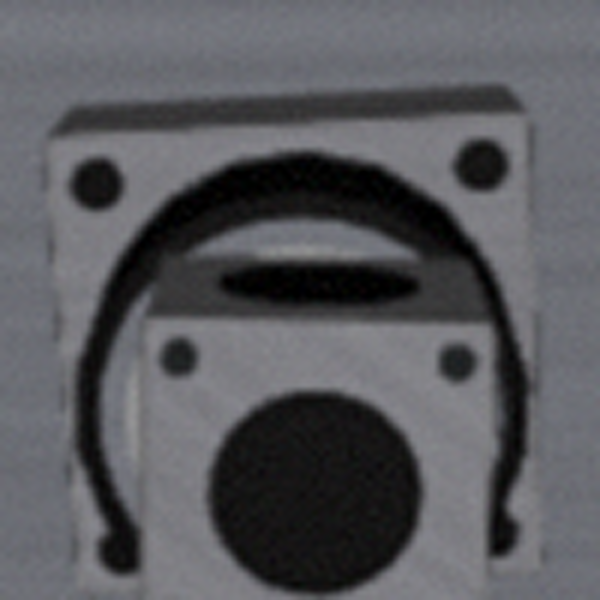

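The cube's port is centred at picture pixel (322.7,252), its edges are within 1° of the tool, and the riser is turned about +2.8°.

Run:
```python
from h import *
o=get_obs();print(o["position"]);o["position"]=np.array([.5248,.3527,.1872]);o["tcp_rot"]=np.array([.007,3.142,0]);K=cam("wrist",o)
print(toplane(K,[[322.7,252]],.1),toplane(K,[[318.2,190]],.032))
```

```text
[0.52501317 0.35272344 0.18729809]
[[0.52476082 0.35338439]] [[0.49563503 0.35040062]]
```

```bash
python3 -m crank '[{"x":-0.001,"y":0.003,"z":-0.15,"rx":0,"ry":0,"rz":-0.0014},{"x":-0.001,"y":0.003,"z":-0.29,"rx":0,"ry":0,"rz":-0.0014},{"x":-0.001,"y":0.003,"z":-0.36,"rx":0,"ry":0,"rz":-0.0014},{"x":-0.001,"y":0.003,"z":-0.384,"rx":0,"ry":0,"rz":-0.0014},{"x":-0.001,"y":0.003,"z":-0.384,"rx":0,"ry":0,"rz":-0.0014}]' -0.4 30
python3 -m crank '[{"x":0,"y":0,"z":0,"rx":0,"ry":0,"rz":0},{"x":0,"y":0,"z":0,"rx":0,"ry":0,"rz":0},{"x":0,"y":0,"z":0,"rx":0,"ry":0,"rz":0}]'
python3 -m crank '[{"x":0,"y":0,"z":0,"rx":0,"ry":0,"rz":0},{"x":0,"y":0,"z":0,"rx":0,"ry":0,"rz":0},{"x":0,"y":0,"z":0,"rx":0,"ry":0,"rz":0},{"x":0,"y":0,"z":0,"rx":0,"ry":0,"rz":0},{"x":0,"y":0,"z":0,"rx":0,"ry":0,"rz":0}]' 1 30
python3 -m crank '[{"x":0,"y":0,"z":0,"rx":0,"ry":0,"rz":0},{"x":0,"y":0,"z":0,"rx":0,"ry":0,"rz":0}]'
```

```text
clock: 10.0
position: [0.5245, 0.3541, 0.0716]
tcp_rot: [-0.021, -3.141, 0.001]
wrist_force: [0.1, -0.3, 0.9]
finger_gap: 0.695
finger_force: 0.0
clock: 10.3
position: [0.5249, 0.3547, 0.0729]
tcp_rot: [0.02, 3.14, 0.001]
wrist_force: [-1.1, 0.3, 0.1]
finger_gap: 0.698
finger_force: 0.0
clock: 10.8
position: [0.5247, 0.3546, 0.0722]
tcp_rot: [0.02, 3.141, 0.001]
wrist_force: [-0.2, -0.6, 5.5]
finger_gap: 0.413
finger_force: 30.9
clock: 11.0
position: [0.5247, 0.3546, 0.0722]
tcp_rot: [0.02, 3.141, 0.001]
wrist_force: [-1.0, -0.5, 5.6]
finger_gap: 0.422
finger_force: 30.9
```

```bash
python3 -m crank '[{"x":0,"y":0,"z":0.02,"rx":0,"ry":0,"rz":0},{"x":0,"y":0,"z":0.12,"rx":0,"ry":0,"rz":0},{"x":0,"y":-0.05,"z":0.24,"rx":0,"ry":0,"rz":0},{"x":0,"y":-0.2,"z":0.28,"rx":0,"ry":0,"rz":0},{"x":0,"y":-0.36,"z":0.28,"rx":0,"ry":0,"rz":0}]'
python3 -m crank '[{"x":0,"y":-0.16,"z":0,"rx":0,"ry":0,"rz":0},{"x":0,"y":-0.32,"z":0,"rx":0,"ry":0,"rz":0},{"x":0,"y":-0.48,"z":0,"rx":0,"ry":0,"rz":0},{"x":0,"y":-0.64,"z":0,"rx":0,"ry":0,"rz":0.01},{"x":0,"y":-0.8,"z":0,"rx":0,"ry":0,"rz":0.02}]'
python3 -m crank '[{"x":0.01,"y":-0.16,"z":0,"rx":0,"ry":0,"rz":0.0083},{"x":0.03,"y":-0.32,"z":0,"rx":0,"ry":0,"rz":0.0083},{"x":0.05,"y":-0.48,"z":0,"rx":0,"ry":0,"rz":0.0083},{"x":0.07,"y":-0.64,"z":0,"rx":0,"ry":0,"rz":0.0083},{"x":0.084,"y":-0.8,"z":0,"rx":0,"ry":0,"rz":0.0083}]'
python3 -m crank '[{"x":0,"y":-0.16,"z":0,"rx":0,"ry":0,"rz":0},{"x":0,"y":-0.32,"z":0,"rx":0,"ry":0,"rz":0},{"x":0,"y":-0.37,"z":0,"rx":0,"ry":0,"rz":0},{"x":0,"y":-0.37,"z":0,"rx":0,"ry":0,"rz":0},{"x":0,"y":-0.37,"z":0,"rx":0,"ry":0,"rz":0}]'
python3 look.py w5
python3 - <<'E'
from h import *
o=get_obs();print(o["position"],o["joint_pos"]);K=cam("wrist",o);g=cv2.imread("pics/w5.png").min(2)
n,l,s,c=cv2.connectedComponentsWithStats((g<60).astype(np.uint8))
for i in range(1,n):
    if 600<s[i,4]<12000: print(c[i],s[i],rect(K,l==i,.006))
E
```

```text
clock: 11.5
position: [0.5247, 0.2462, 0.1579]
tcp_rot: [0.017, 3.138, 0.002]
wrist_force: [1.7, 0.1, -0.5]
finger_gap: 0.416
finger_force: 30.4
clock: 12.0
position: [0.524, 0.0047, 0.1559]
tcp_rot: [-0.181, 3.136, 0.0]
wrist_force: [2.0, 0.4, -1.2]
finger_gap: 0.422
finger_force: 30.3
clock: 12.5
position: [0.5495, -0.2355, 0.1558]
tcp_rot: [0.259, -3.131, -0.0]
wrist_force: [0.6, 0.8, -0.5]
finger_gap: 0.414
finger_force: 30.3
clock: 13.0
position: [0.5496, -0.3436, 0.1554]
tcp_rot: [0.259, -3.13, -0.001]
wrist_force: [0.9, 0.6, -0.3]
finger_gap: 0.412
finger_force: 30.3
t 13.0 tcp [ 549.6 -343.6  155.4] closing 99.5 tilt [ 0.     0.001 -1.   ]
[ 0.54984913 -0.34313023  0.15565673] [-6.14501678e-01  5.82452537e-01  1.29722094e+00  2.48764373e-04
  1.26248284e+00 -2.35145586e+00]
[593.75140607 147.356018  ] [ 563  128   77   41 1778] (array([ 457.1, -152.5]), array([27.7, 55.7]), 8.2)
[315.48816997 226.9686142 ] [ 292  205   47   45 2071] (array([ 549.2, -347.8]), array([34.5, 35.1]), 9.5)
[325.51432565 280.10971349] [ 289  268   81   27 1431] (array([ 590.6, -330. ]), array([22. , 63.8]), 9.5)
[320.64070681 350.94862565] [ 288  322   66   59 3056] (array([ 653.8, -326.3]), array([54.5, 54.6]), 9.5)
```

View pics/w5.png

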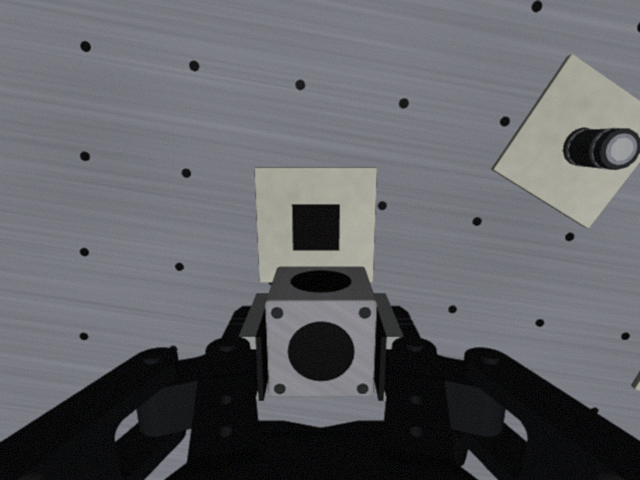

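The cube hangs square in the fingers and its mark is centred at (315.5,227), square to the picture. The tube stands upright on its plate.

```bash
python3 - <<'E'
from h import *
o=get_obs();o["position"]=np.array([.5496,-.3436,.1554]);K=cam("wrist",o);print(toplane(K,[320.6,351],.1832))
E
python3 -m crank '[{"x":0,"y":-0.015,"z":-0.12,"rx":0,"ry":0,"rz":0},{"x":0,"y":-0.015,"z":-0.27,"rx":0,"ry":0,"rz":0},{"x":0,"y":-0.015,"z":-0.4,"rx":0,"ry":0,"rz":0},{"x":0,"y":-0.015,"z":-0.44,"rx":0,"ry":0,"rz":0},{"x":0,"y":-0.015,"z":-0.45,"rx":0,"ry":0,"rz":0}]'
python3 -m crank '[{"x":0,"y":0,"z":-0.004,"rx":0,"ry":0,"rz":0},{"x":0,"y":0,"z":-0.008,"rx":0,"ry":0,"rz":0},{"x":0,"y":0,"z":-0.01,"rx":0,"ry":0,"rz":0},{"x":0,"y":0,"z":-0.01,"rx":0,"ry":0,"rz":0}]'
```

```text
[[ 0.54976241 -0.34412266]]
clock: 13.55
position: [0.5497, -0.3478, 0.0202]
tcp_rot: [0.261, -3.129, -0.002]
wrist_force: [0.3, -0.1, -1.0]
finger_gap: 0.414
finger_force: 30.3
clock: 13.95
position: [0.55, -0.3492, 0.0186]
tcp_rot: [-0.259, 3.13, -0.001]
wrist_force: [0.3, 0.1, 0.1]
finger_gap: 0.416
finger_force: 30.3
```

```bash
python3 -m crank '[{"x":0,"y":0.005,"z":-0.004,"rx":0,"ry":0,"rz":0},{"x":0,"y":0.005,"z":-0.008,"rx":0,"ry":0,"rz":0},{"x":0,"y":0.005,"z":-0.011,"rx":0,"ry":0,"rz":0},{"x":0,"y":0.005,"z":-0.011,"rx":0,"ry":0,"rz":0},{"x":0,"y":0.005,"z":-0.011,"rx":0,"ry":0,"rz":0}]'
python3 -m crank '[{"x":0,"y":0,"z":-0.003,"rx":0,"ry":0,"rz":0},{"x":0,"y":0,"z":-0.003,"rx":0,"ry":0,"rz":0},{"x":0,"y":0,"z":-0.003,"rx":0,"ry":0,"rz":0}]'
```

```text
clock: 14.45
position: [0.5496, -0.3475, 0.0143]
tcp_rot: [0.259, -3.131, -0.0]
wrist_force: [0.6, 0.5, -0.2]
finger_gap: 0.416
finger_force: 30.4
clock: 14.75
position: [0.5497, -0.3476, 0.0142]
tcp_rot: [-0.259, 3.131, -0.0]
wrist_force: [-3.1, 2.5, 7.7]
finger_gap: 0.417
finger_force: 31.3
```

```bash
python3 -m crank '[{"x":0,"y":0,"z":0.003,"rx":0,"ry":0,"rz":0},{"x":0,"y":0,"z":0.003,"rx":0,"ry":0,"rz":0}]'
python3 -m crank '[{"x":0,"y":0,"z":0,"rx":0,"ry":0,"rz":0},{"x":0,"y":0,"z":0,"rx":0,"ry":0,"rz":0},{"x":0,"y":0,"z":0,"rx":0,"ry":0,"rz":0},{"x":0,"y":0,"z":0,"rx":0,"ry":0,"rz":0}]' -0.1
python3 -m crank '[{"x":0,"y":0,"z":0.04,"rx":0,"ry":0,"rz":0},{"x":0,"y":0,"z":0.15,"rx":0,"ry":0,"rz":0},{"x":0,"y":0,"z":0.31,"rx":0,"ry":0,"rz":0},{"x":0,"y":0,"z":0.47,"rx":0,"ry":0,"rz":0},{"x":0,"y":0.05,"z":0.47,"rx":0,"ry":0,"rz":0}]' -1
python3 -m crank '[{"x":0,"y":0.16,"z":0,"rx":0,"ry":0,"rz":0},{"x":0,"y":0.32,"z":0,"rx":0,"ry":0,"rz":0},{"x":-0.02,"y":0.48,"z":0,"rx":0,"ry":0,"rz":0},{"x":-0.04,"y":0.64,"z":0,"rx":0,"ry":0,"rz":-0.01},{"x":-0.06,"y":0.8,"z":0,"rx":0,"ry":0,"rz":-0.0186}]'
python3 -m crank '[{"x":0,"y":0.16,"z":0,"rx":0,"ry":0,"rz":0},{"x":0,"y":0.32,"z":0,"rx":0,"ry":0,"rz":0},{"x":-0.02,"y":0.48,"z":0,"rx":0,"ry":0,"rz":0},{"x":-0.023,"y":0.64,"z":0,"rx":0,"ry":0,"rz":0},{"x":-0.023,"y":0.8,"z":0,"rx":0,"ry":0,"rz":0}]'
python3 -m crank '[{"x":0,"y":0.16,"z":0,"rx":0,"ry":0,"rz":0},{"x":0,"y":0.32,"z":0,"rx":0,"ry":0,"rz":0},{"x":0,"y":0.48,"z":0,"rx":0,"ry":0,"rz":0},{"x":0,"y":0.62,"z":0,"rx":0,"ry":0,"rz":0},{"x":0,"y":0.68,"z":0,"rx":0,"ry":0,"rz":0}]'
python3 -m crank '[{"x":0,"y":0,"z":0,"rx":0,"ry":0,"rz":0},{"x":0,"y":0,"z":0,"rx":0,"ry":0,"rz":0},{"x":0,"y":0,"z":0,"rx":0,"ry":0,"rz":0}]'
python3 look.py w6 cell_mid,.064 riser_mid,.032
```

```text
clock: 14.95
position: [0.5497, -0.3475, 0.0144]
tcp_rot: [-0.259, 3.131, -0.0]
wrist_force: [-0.9, -1.6, -0.8]
finger_gap: 0.416
finger_force: 30.4
clock: 15.35
position: [0.5497, -0.3475, 0.0143]
tcp_rot: [0.259, -3.131, -0.0]
wrist_force: [0.5, -0.0, -1.1]
finger_gap: 0.549
finger_force: 0.0
clock: 15.85
position: [0.5515, -0.3348, 0.1638]
tcp_rot: [-0.256, 3.122, -0.012]
wrist_force: [0.8, -0.3, -0.5]
finger_gap: 1.006
finger_force: 0.0
clock: 16.35
position: [0.5311, -0.0906, 0.1562]
tcp_rot: [-0.072, 3.14, -0.0]
wrist_force: [1.1, 0.4, -0.4]
finger_gap: 1.0
finger_force: 0.0
clock: 16.85
position: [0.5243, 0.1496, 0.1564]
tcp_rot: [-0.076, 3.139, 0.0]
wrist_force: [0.9, -0.3, -0.5]
finger_gap: 1.0
finger_force: 0.0
clock: 17.35
position: [0.5239, 0.355, 0.156]
tcp_rot: [-0.08, 3.14, 0.001]
wrist_force: [-0.4, -0.5, 0.3]
finger_gap: 1.004
finger_force: 0.0
clock: 17.65
position: [0.5249, 0.3505, 0.1557]
tcp_rot: [-0.074, 3.141, -0.0]
wrist_force: [-0.3, 1.2, -0.1]
finger_gap: 0.996
finger_force: 0.0
t 17.65 tcp [524.9 350.5 155.7] closing 92.7 tilt [-0. -0. -1.]
cell_mid 0.58 [323.7, 247.9] (array([523.2, 351.3]), array([56.9, 52.6]), 2.7) px 5979
riser_mid 0.95 [311.0, 201.4] (array([523.9, 350.9]), array([65.7, 63.1]), 2.8) px 2458
```

View pics/w6.png

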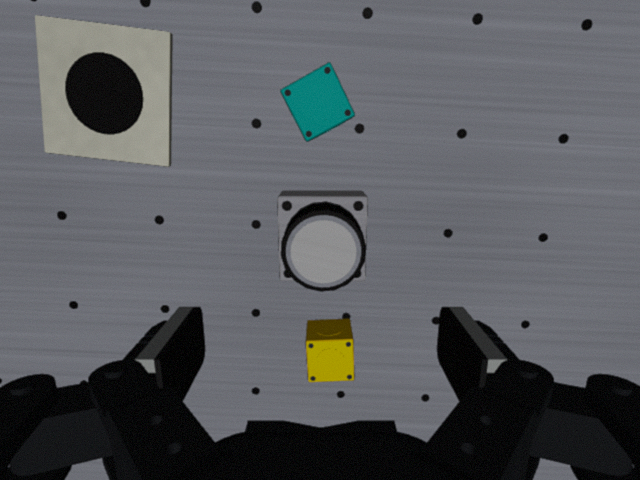

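The cell's glass is centred at about (323.5,249.5), the riser beneath is square to the picture, and the cell's mark is at (104,93).

Run:
```python
from h import *
o=get_obs();print(o["position"]);o["position"]=np.array([.5249,.3505,.1557]);K=cam("wrist",o);print(toplane(K,[[323.5,249.5]],.064)*1000)
print(toplane(K,[[278,197],[368,197],[278,280],[366,278]],.032)*1000)
g=cv2.imread("pics/w6.png").min(2);m=np.zeros_like(g);m[40:145,55:155]=g[40:145,55:155]<60;print(rect(K,m,.006))
```

```text
[0.52504382 0.35064434 0.15570869]
[[524.53345099 351.71516645]]
[[497.90521659 319.5385058 ]
 [495.04776773 380.93446676]
 [558.20619114 320.59235903]
 [553.70900353 384.1144707 ]]
(array([435.2, 193.9]), array([52.5, 53.3]), 2.7)
```

```bash
python3 -m crank '[{"x":-0.001,"y":0.003,"z":-0.14,"rx":0,"ry":0,"rz":0},{"x":-0.001,"y":0.003,"z":-0.28,"rx":0,"ry":0,"rz":0},{"x":-0.001,"y":0.003,"z":-0.37,"rx":0,"ry":0,"rz":0},{"x":-0.001,"y":0.003,"z":-0.408,"rx":0,"ry":0,"rz":0},{"x":-0.001,"y":0.003,"z":-0.408,"rx":0,"ry":0,"rz":0}]' -1 40
python3 -m crank '[{"x":0,"y":0,"z":0,"rx":0,"ry":0,"rz":0},{"x":0,"y":0,"z":0,"rx":0,"ry":0,"rz":0},{"x":0,"y":0,"z":0,"rx":0,"ry":0,"rz":0}]'
python3 -m crank '[{"x":0,"y":0,"z":0,"rx":0,"ry":0,"rz":0},{"x":0,"y":0,"z":0,"rx":0,"ry":0,"rz":0},{"x":0,"y":0,"z":0,"rx":0,"ry":0,"rz":0},{"x":0,"y":0,"z":0,"rx":0,"ry":0,"rz":0},{"x":0,"y":0,"z":0,"rx":0,"ry":0,"rz":0}]' 1 40
python3 -m crank '[{"x":0,"y":0,"z":0,"rx":0,"ry":0,"rz":0},{"x":0,"y":0,"z":0,"rx":0,"ry":0,"rz":0}]'
```

```text
clock: 18.3
position: [0.5242, 0.3518, 0.0321]
tcp_rot: [0.075, -3.139, 0.002]
wrist_force: [-0.5, -0.2, 0.8]
finger_gap: 1.0
finger_force: 0.0
clock: 18.6
position: [0.525, 0.3527, 0.0345]
tcp_rot: [-0.076, 3.139, 0.002]
wrist_force: [0.4, -0.2, 0.0]
finger_gap: 1.002
finger_force: 0.0
clock: 19.1
position: [0.5247, 0.3526, 0.0335]
tcp_rot: [-0.076, 3.14, 0.001]
wrist_force: [-1.7, -1.1, 5.4]
finger_gap: 0.619
finger_force: 42.2
clock: 19.3
position: [0.5247, 0.3526, 0.0336]
tcp_rot: [-0.076, 3.14, 0.001]
wrist_force: [-1.4, -0.7, 6.5]
finger_gap: 0.621
finger_force: 42.2
```

```bash
python3 -m crank '[{"x":0,"y":0,"z":0.02,"rx":0,"ry":0,"rz":0},{"x":0,"y":0,"z":0.12,"rx":0,"ry":0,"rz":0},{"x":0,"y":0,"z":0.26,"rx":0,"ry":0,"rz":0},{"x":-0.06,"y":-0.1,"z":0.36,"rx":0,"ry":0,"rz":0},{"x":-0.13,"y":-0.22,"z":0.42,"rx":0,"ry":0,"rz":0}]'
python3 -m crank '[{"x":-0.08,"y":-0.14,"z":0,"rx":0,"ry":0,"rz":0},{"x":-0.15,"y":-0.28,"z":0,"rx":0,"ry":0,"rz":0},{"x":-0.163,"y":-0.307,"z":0,"rx":0,"ry":0,"rz":0},{"x":-0.163,"y":-0.307,"z":0,"rx":0,"ry":0,"rz":0},{"x":-0.163,"y":-0.307,"z":0,"rx":0,"ry":0,"rz":0}]'
python3 look.py w7
python3 - <<'E'
from h import *
o=get_obs();print(o["position"]);K=cam("wrist",o);g=cv2.imread("pics/w7.png").min(2)
n,l,s,c=cv2.connectedComponentsWithStats((g<60).astype(np.uint8))
for i in range(1,n):
    if 600<s[i,4]<32000: print(c[i],s[i],rect(K,l==i,.006))
E
```

```text
clock: 19.8
position: [0.4854, 0.2864, 0.1613]
tcp_rot: [-0.077, 3.138, 0.002]
wrist_force: [0.6, -0.4, -0.8]
finger_gap: 0.62
finger_force: 42.4
clock: 20.3
position: [0.4371, 0.1949, 0.1593]
tcp_rot: [-0.076, 3.14, 0.001]
wrist_force: [-0.1, 1.3, -0.9]
finger_gap: 0.62
finger_force: 42.5
t 20.3 tcp [437.1 194.9 159.3] closing 92.8 tilt [-0.001  0.    -1.   ]
[0.43709833 0.19513429 0.15906868]
[522.41303219 239.96521288] [ 482  205   82   72 3852] (array([439.6, 352.5]), array([53.8, 49.3]), 30.2)
```

View pics/w7.png

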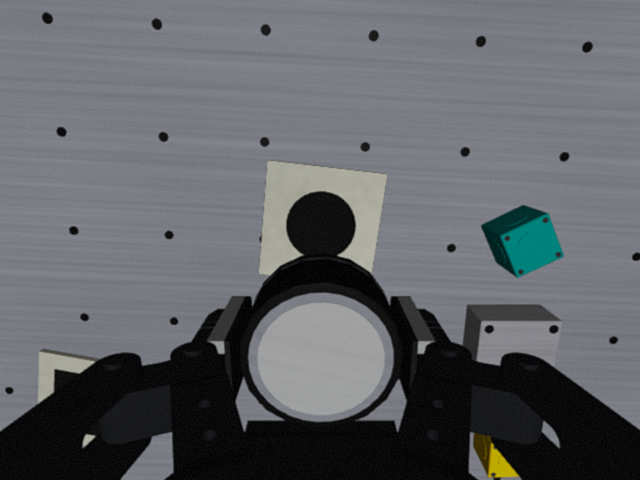

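The cell is level in the fingers with its top at about (321,356). Its mark is at about (320.8,225), merging with the cell's outline, so I take the centre from its edges.

```bash
python3 - <<'E'
from h import *
o=get_obs();o["position"]=np.array([.4371,.1949,.1593]);K=cam("wrist",o)
print(toplane(K,[[320.8,225.5],[320.8,191],[286.5,225],[355.5,225]],.006)*1000,toplane(K,[321,357],.1593-.0016+.032)*1000)
E
python3 -m crank '[{"x":0,"y":-0.003,"z":-0.12,"rx":0,"ry":0,"rz":0},{"x":0,"y":-0.003,"z":-0.27,"rx":0,"ry":0,"rz":0},{"x":0,"y":-0.003,"z":-0.4,"rx":0,"ry":0,"rz":0},{"x":0,"y":-0.003,"z":-0.46,"rx":0,"ry":0,"rz":0},{"x":0,"y":-0.003,"z":-0.48,"rx":0,"ry":0,"rz":0}]'
python3 -m crank '[{"x":0,"y":0,"z":-0.003,"rx":0,"ry":0,"rz":0},{"x":0,"y":0,"z":-0.003,"rx":0,"ry":0,"rz":0},{"x":0,"y":0,"z":-0.003,"rx":0,"ry":0,"rz":0}]'
```

```text
[[435.22814378 194.395983  ]
 [408.58742942 193.11091212]
 [436.10778091 167.87685803]
 [433.54314848 221.18606362]] [[437.88290806 194.50341788]]
clock: 20.85
position: [0.4358, 0.1939, 0.0126]
tcp_rot: [0.077, -3.137, 0.002]
wrist_force: [0.6, 0.3, -0.8]
finger_gap: 0.619
finger_force: 42.6
clock: 21.15
position: [0.4373, 0.1938, 0.0152]
tcp_rot: [-0.076, 3.139, 0.001]
wrist_force: [-0.2, -0.8, -1.4]
finger_gap: 0.62
finger_force: 42.6
```

```bash
python3 -m crank '[{"x":-0.003,"y":0.001,"z":-0.006,"rx":0,"ry":0,"rz":0},{"x":-0.003,"y":0.001,"z":-0.012,"rx":0,"ry":0,"rz":0},{"x":-0.003,"y":0.001,"z":-0.018,"rx":0,"ry":0,"rz":0},{"x":-0.003,"y":0.001,"z":-0.022,"rx":0,"ry":0,"rz":0},{"x":-0.003,"y":0.001,"z":-0.022,"rx":0,"ry":0,"rz":0}]'
python3 -m crank '[{"x":0,"y":0,"z":-0.003,"rx":0,"ry":0,"rz":0},{"x":0,"y":0,"z":-0.003,"rx":0,"ry":0,"rz":0},{"x":0,"y":0,"z":-0.003,"rx":0,"ry":0,"rz":0}]'
```

```text
clock: 21.65
position: [0.4356, 0.1937, 0.0075]
tcp_rot: [0.076, -3.141, 0.0]
wrist_force: [-1.2, -0.4, 2.4]
finger_gap: 0.618
finger_force: 42.7
clock: 21.95
position: [0.4357, 0.1937, 0.0075]
tcp_rot: [-0.076, 3.141, -0.0]
wrist_force: [-7.6, -3.0, 18.3]
finger_gap: 0.62
finger_force: 44.6
```

```bash
python3 -m crank '[{"x":0,"y":0,"z":0.005,"rx":0,"ry":0,"rz":0},{"x":0,"y":0,"z":0.005,"rx":0,"ry":0,"rz":0}]'
python3 -m crank '[{"x":0,"y":0,"z":0,"rx":0,"ry":0,"rz":0},{"x":0,"y":0,"z":0,"rx":0,"ry":0,"rz":0},{"x":0,"y":0,"z":0,"rx":0,"ry":0,"rz":0},{"x":0,"y":0,"z":0,"rx":0,"ry":0,"rz":0}]' -1
python3 -m crank '[{"x":0,"y":0,"z":0.04,"rx":0,"ry":0,"rz":0},{"x":0,"y":0,"z":0.14,"rx":0,"ry":0,"rz":0},{"x":0,"y":0,"z":0.3,"rx":0,"ry":0,"rz":0},{"x":0.04,"y":0.08,"z":0.42,"rx":0,"ry":0,"rz":0},{"x":0.12,"y":0.22,"z":0.44,"rx":0,"ry":0,"rz":0}]'
python3 -m crank '[{"x":0.08,"y":0.14,"z":0,"rx":0,"ry":0,"rz":0},{"x":0.16,"y":0.28,"z":0,"rx":0,"ry":0,"rz":0},{"x":0.18,"y":0.304,"z":0,"rx":0,"ry":0,"rz":0},{"x":0.18,"y":0.304,"z":0,"rx":0,"ry":0,"rz":0},{"x":0.18,"y":0.304,"z":0,"rx":0,"ry":0,"rz":0}]'
python3 look.py w8 riser_mid,.032
```

```text
clock: 22.15
position: [0.4358, 0.1937, 0.0082]
tcp_rot: [-0.076, 3.14, 0.0]
wrist_force: [0.3, 0.1, -1.9]
finger_gap: 0.619
finger_force: 42.6
clock: 22.55
position: [0.4357, 0.1937, 0.008]
tcp_rot: [0.076, -3.141, 0.0]
wrist_force: [-0.1, 0.4, -0.2]
finger_gap: 1.0
finger_force: 0.0
clock: 23.05
position: [0.4733, 0.2601, 0.1464]
tcp_rot: [-0.072, 3.134, 0.005]
wrist_force: [0.8, -0.8, 0.0]
finger_gap: 1.001
finger_force: 0.0
clock: 23.55
position: [0.5252, 0.35, 0.1403]
tcp_rot: [0.075, -3.14, 0.001]
wrist_force: [-0.5, -0.9, 0.3]
finger_gap: 0.997
finger_force: 0.0
t 23.55 tcp [525.2 350.  140.3] closing 92.7 tilt [ 0. -0. -1.]
riser_mid 0.64 [322.2, 239.3] (array([524.1, 350.9]), array([65.9, 62.7]), 2.7) px 8959
```

View pics/w8.png

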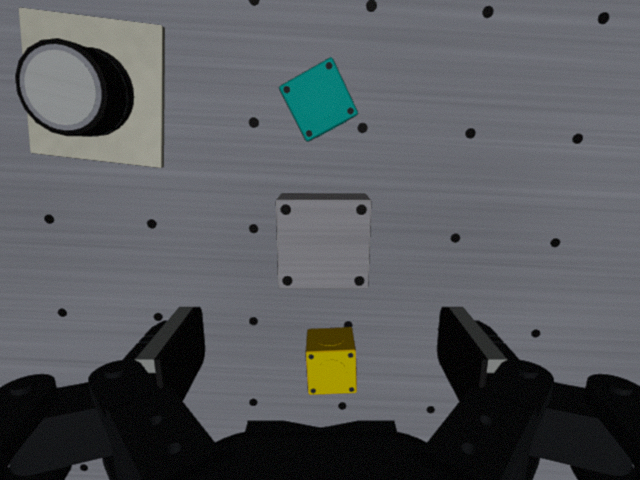

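The riser alone is left, square to the picture, with its four holes centred at about (323.4,244.5). The cell stands upright on its plate.

Run:
```python
from h import *
o=get_obs();print(o["position"]);o["position"]=np.array([.5252,.3500,.1403]);K=cam("wrist",o)
p=toplane(K,[[285.5,210],[361.5,210],[287.5,281],[359.5,281]],.032)*1000;print(p,p.mean(0))
```

```text
[0.52536429 0.34980587 0.14071463]
[[504.08637562 325.60834116]
 [501.77970058 374.89862503]
 [553.08525033 328.09234798]
 [550.78572511 377.19054937]] [527.43426291 351.44746589]
```

```bash
python3 -m crank '[{"x":0.004,"y":0.005,"z":-0.14,"rx":0,"ry":0,"rz":0},{"x":0.004,"y":0.005,"z":-0.28,"rx":0,"ry":0,"rz":0},{"x":0.004,"y":0.005,"z":-0.4,"rx":0,"ry":0,"rz":0},{"x":0.004,"y":0.005,"z":-0.44,"rx":0,"ry":0,"rz":0},{"x":0.004,"y":0.005,"z":-0.45,"rx":0,"ry":0,"rz":0}]' -1 60
python3 -m crank '[{"x":0,"y":0,"z":-0.006,"rx":0,"ry":0,"rz":0},{"x":0,"y":0,"z":-0.014,"rx":0,"ry":0,"rz":0},{"x":0,"y":0,"z":-0.014,"rx":0,"ry":0,"rz":0},{"x":0,"y":0,"z":-0.014,"rx":0,"ry":0,"rz":0}]'
python3 -m crank '[{"x":0,"y":0,"z":0,"rx":0,"ry":0,"rz":0},{"x":0,"y":0,"z":0,"rx":0,"ry":0,"rz":0},{"x":0,"y":0,"z":0,"rx":0,"ry":0,"rz":0},{"x":0,"y":0,"z":0,"rx":0,"ry":0,"rz":0},{"x":0,"y":0,"z":0,"rx":0,"ry":0,"rz":0}]' 1 60
python3 -m crank '[{"x":0,"y":0,"z":0,"rx":0,"ry":0,"rz":0},{"x":0,"y":0,"z":0,"rx":0,"ry":0,"rz":0}]'
```

```text
clock: 24.15
position: [0.5266, 0.3517, 0.0047]
tcp_rot: [0.075, -3.139, 0.001]
wrist_force: [-0.2, -0.6, 0.7]
finger_gap: 0.999
finger_force: 0.0
clock: 24.55
position: [0.5272, 0.3526, 0.0018]
tcp_rot: [-0.076, 3.14, 0.001]
wrist_force: [-0.3, -0.4, -0.1]
finger_gap: 1.002
finger_force: 0.0
clock: 25.05
position: [0.5271, 0.3526, 0.0015]
tcp_rot: [-0.076, 3.14, 0.001]
wrist_force: [-1.2, -1.6, 5.8]
finger_gap: 0.714
finger_force: 66.8
clock: 25.25
position: [0.5271, 0.3526, 0.0015]
tcp_rot: [-0.076, 3.14, 0.001]
wrist_force: [-0.6, -0.3, 5.7]
finger_gap: 0.714
finger_force: 66.8
```

```bash
python3 -m crank '[{"x":0,"y":0,"z":0.02,"rx":0,"ry":0,"rz":0},{"x":0,"y":0,"z":0.12,"rx":0,"ry":0,"rz":0},{"x":0,"y":0,"z":0.27,"rx":0,"ry":0,"rz":0},{"x":0,"y":-0.06,"z":0.41,"rx":0,"ry":0,"rz":0},{"x":0,"y":-0.18,"z":0.5,"rx":0,"ry":0,"rz":0}]'
python3 -m crank '[{"x":0.03,"y":-0.15,"z":0,"rx":0,"ry":0,"rz":-0.01},{"x":0.06,"y":-0.3,"z":0,"rx":0,"ry":0,"rz":-0.02},{"x":0.1,"y":-0.45,"z":0,"rx":0,"ry":0,"rz":-0.0329},{"x":0.15,"y":-0.6,"z":0,"rx":0,"ry":0,"rz":-0.0329},{"x":0.19,"y":-0.75,"z":0,"rx":0,"ry":0,"rz":-0.0329}]'
python3 -m crank '[{"x":0.05,"y":-0.15,"z":0,"rx":0,"ry":0,"rz":0},{"x":0.085,"y":-0.252,"z":0,"rx":0,"ry":0,"rz":0},{"x":0.085,"y":-0.252,"z":0,"rx":0,"ry":0,"rz":0},{"x":0.085,"y":-0.252,"z":0,"rx":0,"ry":0,"rz":0},{"x":0.085,"y":-0.252,"z":0,"rx":0,"ry":0,"rz":0}]'
python3 look.py w9
```

```text
clock: 25.75
position: [0.527, 0.2994, 0.1541]
tcp_rot: [-0.079, 3.138, 0.002]
wrist_force: [0.1, -0.4, -2.2]
finger_gap: 0.715
finger_force: 66.4
clock: 26.25
position: [0.584, 0.0715, 0.151]
tcp_rot: [-0.249, -3.131, 0.0]
wrist_force: [1.1, 0.5, -2.1]
finger_gap: 0.713
finger_force: 66.2
clock: 26.75
position: [0.609, -0.0014, 0.1508]
tcp_rot: [-0.248, -3.131, -0.0]
wrist_force: [0.3, -0.1, -2.2]
finger_gap: 0.717
finger_force: 66.3
t 26.75 tcp [609.   -1.4 150.8] closing 81.0 tilt [ 0.001  0.    -1.   ]
```

View pics/w9.png

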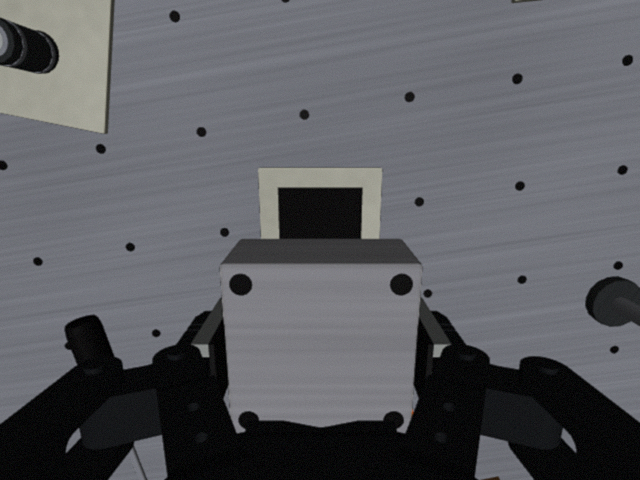

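The riser hangs level and square to its mark. The mark's visible edge runs over columns 278.5–362 at row 187.5, and the riser's top edge over 221–422 at row 264.

Run:
```python
from h import *
o=get_obs();print(o["position"]);o["position"]=np.array([.609,-.0014,.1508]);K=cam("wrist",o)
A=R.from_rotvec(o["tcp_rot"]).as_matrix();d=-A[:2,0]
print("mark from edge",toplane(K,[320.2,187.5],.006)*1000+31*d,"from plate",toplane(K,[320.2,168.5],.006)*1000+45*d)
zt=.1508-.0015+.032
print("riser",toplane(K,[[321.5,264]],zt)*1000+31*d, "holes",toplane(K,[[240.5,284.5],[401.5,284.5],[249.5,420],[393,420]],zt).mean(0)*1000)
```

```text
[ 0.60909491 -0.00115364  0.15091573]
mark from edge [[607.65584932  -2.13330945]] from plate [[607.96368209  -2.17075863]]
riser [[609.14938672  -1.73359432]] holes [609.30557536  -1.87878673]
```

```bash
python3 -m crank '[{"x":-0.001,"y":-0.001,"z":-0.14,"rx":0,"ry":0,"rz":0},{"x":-0.001,"y":-0.001,"z":-0.28,"rx":0,"ry":0,"rz":0},{"x":-0.001,"y":-0.001,"z":-0.4,"rx":0,"ry":0,"rz":0},{"x":-0.001,"y":-0.001,"z":-0.44,"rx":0,"ry":0,"rz":0},{"x":-0.001,"y":-0.001,"z":-0.455,"rx":0,"ry":0,"rz":0}]'
python3 -m crank '[{"x":0,"y":0,"z":-0.005,"rx":0,"ry":0,"rz":0},{"x":0,"y":0,"z":-0.01,"rx":0,"ry":0,"rz":0},{"x":0,"y":0,"z":-0.015,"rx":0,"ry":0,"rz":0},{"x":0,"y":0,"z":-0.018,"rx":0,"ry":0,"rz":0},{"x":0,"y":0,"z":-0.018,"rx":0,"ry":0,"rz":0}]'
```

```text
clock: 27.3
position: [0.6087, -0.0018, 0.0138]
tcp_rot: [-0.247, -3.13, 0.0]
wrist_force: [0.5, -0.1, -1.8]
finger_gap: 0.718
finger_force: 66.1
clock: 27.8
position: [0.6092, -0.0025, 0.0093]
tcp_rot: [0.249, 3.131, 0.0]
wrist_force: [0.0, 0.1, -2.7]
finger_gap: 0.714
finger_force: 66.1
```

```bash
python3 -m crank '[{"x":0,"y":0,"z":-0.003,"rx":0,"ry":0,"rz":0},{"x":0,"y":0,"z":-0.006,"rx":0,"ry":0,"rz":0},{"x":0,"y":0,"z":-0.008,"rx":0,"ry":0,"rz":0},{"x":0,"y":0,"z":-0.008,"rx":0,"ry":0,"rz":0},{"x":0,"y":0,"z":-0.008,"rx":0,"ry":0,"rz":0}]'
```

```text
clock: 28.3
position: [0.6092, -0.0025, 0.0075]
tcp_rot: [0.249, 3.131, 0.0]
wrist_force: [-5.2, 0.4, 8.6]
finger_gap: 0.713
finger_force: 67.8
```

Contact. I release, rise clear and check from the top camera.

```bash
python3 -m crank '[{"x":0,"y":0,"z":0.003,"rx":0,"ry":0,"rz":0},{"x":0,"y":0,"z":0.003,"rx":0,"ry":0,"rz":0}]'
python3 -m crank '[{"x":0,"y":0,"z":0,"rx":0,"ry":0,"rz":0},{"x":0,"y":0,"z":0,"rx":0,"ry":0,"rz":0},{"x":0,"y":0,"z":0,"rx":0,"ry":0,"rz":0},{"x":0,"y":0,"z":0,"rx":0,"ry":0,"rz":0}]' -1
python3 -m crank '[{"x":0,"y":0,"z":0.04,"rx":0,"ry":0,"rz":0},{"x":0,"y":0,"z":0.14,"rx":0,"ry":0,"rz":0},{"x":0,"y":0,"z":0.3,"rx":0,"ry":0,"rz":0},{"x":-0.1,"y":0,"z":0.4,"rx":0,"ry":0,"rz":0},{"x":-0.25,"y":0,"z":0.44,"rx":0,"ry":0,"rz":0}]'
python3 -m crank '[{"x":-0.16,"y":0,"z":0.05,"rx":0,"ry":0,"rz":0},{"x":-0.32,"y":0,"z":0.1,"rx":0,"ry":0,"rz":0},{"x":-0.48,"y":0,"z":0.1,"rx":0,"ry":0,"rz":0},{"x":-0.55,"y":0,"z":0.1,"rx":0,"ry":0,"rz":0},{"x":-0.55,"y":0,"z":0.1,"rx":0,"ry":0,"rz":0}]'
python3 - <<'E'
from h import *
im=read_camera("top");K=cam("top");s=[]
for n,(x,y,z) in dict(riser=(.6096,-.002,.02),cell=(.4375,.1944,.02),tube=(.46,-.1677,.02),cube=(.5506,-.3472,.02)).items():
    u,v=topix(K,[x,y,z])[0].astype(int);s.append(cv2.resize(im[v-35:v+35,u-40:u+40],(400,300),interpolation=cv2.INTER_CUBIC))
cv2.imwrite("pics/fin.png",np.vstack([np.hstack(s[:2]),np.hstack(s[2:])]));cv2.imwrite("pics/topf.png",im)
for t,z in(("riser_mid",.038),("cell_mid",.038),("tube_mid",.046),("cube_mid",.042)):
    for d in spotter.silhouettes("top",t)[:4]:print(t,round(d["confidence"],2),rect(K,d["mask"],z))
E
```

```text
clock: 28.5
position: [0.6091, -0.0025, 0.0075]
tcp_rot: [0.249, 3.131, -0.0]
wrist_force: [-0.9, -0.8, 3.9]
finger_gap: 0.711
finger_force: 67.0
clock: 28.9
position: [0.6091, -0.0025, 0.0075]
tcp_rot: [0.249, 3.132, -0.0]
wrist_force: [0.6, 0.1, -0.5]
finger_gap: 1.0
finger_force: 0.0
clock: 29.4
position: [0.5351, -0.0026, 0.1433]
tcp_rot: [0.248, 3.126, 0.0]
wrist_force: [0.3, 0.5, 0.8]
finger_gap: 1.004
finger_force: 0.0
clock: 29.9
position: [0.3673, -0.0024, 0.1706]
tcp_rot: [0.249, 3.13, -0.0]
wrist_force: [1.0, -0.1, 1.0]
finger_gap: 0.998
finger_force: 0.0
riser_mid 0.75 (array([610.3,  -3.5]), array([63.7, 67.6]), -9.1)
cell_mid 0.84 (array([441.5, 190.6]), array([52.2, 49. ]), -1.3)
tube_mid 0.55 (array([ 461.5, -165.3]), array([28.9, 22.6]), -1.3)
cube_mid 0.88 (array([ 549.4, -341. ]), array([36.8, 48.8]), 10.0)
cube_mid 0.6 (array([439.2, 336. ]), array([41.2, 45.6]), 28.4)
cube_mid 0.6 (array([ 709.6, -191.3]), array([126.1,  24.2]), 2.0)
cube_mid 0.59 (array([619.4, 353.6]), array([40.9, 47.2]), 1.9)
```

View pics/fin.png

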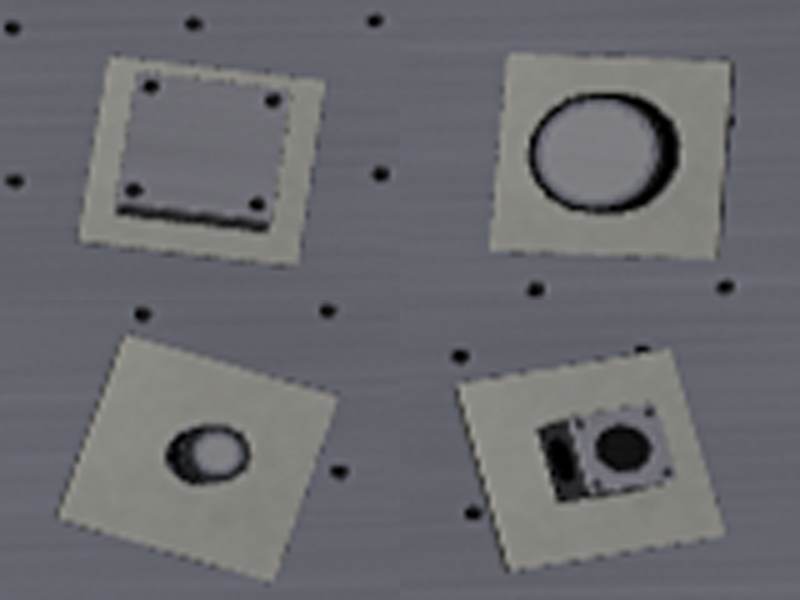

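The crops show all four parts upright and centred on their plates once parallax is allowed for, with both square parts parallel to their plates and no mark left uncovered.

```bash
python3 -c "
from rig import *
print(arm.hand_in())"
```

```text
the job is handed in; nothing more can be done
None
```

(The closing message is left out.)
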